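# Load tip boxes into the deck's reference corner and clamp them

### The arm

A 6-joint arm with a two-finger parallel gripper is mounted at the origin on a cart in front of the work surface, level with it; the furniture and walls round the work are solid. World frame = base frame: x ahead of the robot, y to its left, z up, the work surface at z = 0. Lengths are in m, angles in degrees, forces in N, time in s.
With the tool pointing down it reaches from about 0.3 to 0.75 m from the base axis. Payload 8.5 kg.
Tool frame: the origin (TCP) lies at the very end of the fingers, on their centre line; the grasp point (between the pads) lies 19 mm behind it; z points along the fingers, y is the line along which they close (so a half turn about z gives the same grasp; the last joint's range is limited). The gripper opens to 85 mm and grips with 20 to 120 N. Pads are 22 mm wide; open, the fingers measure 114 mm over their backs; the gripper's body (76 mm by 85 mm) begins 54 mm behind the grasp point. The pads swing forward as they close: fully open they stand 13 mm farther back than shut.
Start: joints at [-80.747, 21.807, 74.336, -0, 83.858, -12.336], TCP at [0.202, -0.511, 0.231] pointing down, gripper open.
Joint ranges: [-178.18, 178.18], [-50.72, 133.34], [12.68, 142.11], [-81.47, 261.47], [9.98, 163.14], [-165.26, 165.26]. Speed limits (degrees/s): [136.94, 136.94, 180, 180, 180, 180].

### API

Orientations are given as a 3x3 rotation matrix whose columns are the frame's x, y, z axes.
In Python, from rig import env gives the robot as it stands.
- The arm moves only by the tool move_arm, never from a script. Its argument "plan" is a list of rows, each a list of 7 numbers: the turn, a rotation vector about the tool's x, y, z in degrees, then the shift along the tool's x, y, z in cm, then the gripper command: -1 is shut, 1 is fully open, values between are in proportion. In form: [[ax, ay, az, tx, ty, tz, jaw], ...]. A call has 1 to 5 rows; each row is the pose to reach, as a shift and turn from the pose commanded when the call began, along the tool's axes at that moment; what a row does not reach only later rows make up. A row lasts 1/10 s, in which the tool goes at most 50 mm and 8.59 degrees, less where a joint would pass 70% of its speed; a pose out of reach is approached as far as the arm can. A call with a gripper value outside its range is refused whole. The fingers move at their own pace and stop on an object; "squeeze" is the grip in N (left out, the last holds). Time passes only in rows, so rows that repeat a pose let the fingers close. It gives the time, the measured TCP pose, the force, the opening and the grip force at its end, in the units of the state.
- env.observe(): the state, without advancing time (a new reading comes with each control period).
- env.get_image(name): name is "scene" or "top"; returns a dict with "color" (420x560x3 uint8, red, green, blue), "fov_y" (degrees; the focal length in pixels is half the picture's height over the tangent of half this angle, whatever the lens; pixels are square), "cx", "cy" (the principal point, pixels), "R" (3x3) and "t" (3): a world point X has camera coordinates R X + t. Camera axes: x right, y down, z forward; pixel columns grow to the right and rows downward; lengths in m; the calibration is good to about 2 mm. A picture is of the moment at which its call begins. There is no depth.
- env.close_job(): hands the job in; it is judged then, once.
Trained networks look in a picture, given as the dict that the camera call returned (one of the last four; its "shot" number tells which), for a name from the list of things; names that differ only in an ending like _2 or _b are one class to them, and where a whole thing is asked for, a point or a joint stands for the part that bears it (a point fixed in the world has none). Each returns a list of dicts, best first, with "conf" (0 to 1); they miss things now and then, are a little off and sometimes report something else, mostly with a low value. They report only what shows in the picture. A call takes as long as a camera call. They do not tell look-alikes from the thing itself.
- env.outline_of(target, picture): "mask" (420x560 bool, what is visible of it) and "bbox" ([centre column, centre row, width, height] in pixels, round what is visible of it).
- env.tip_of(target, picture): "pixel" ([column, row] in pixels: a listed point, or the origin of a listed thing).
The state is a dict: "time_s": time; "q": joint angles; "qvel": joint speeds; "joint_efforts": joint torques, N m; "position": TCP position; "tool_rot": TCP orientation; "ft_force": force on the tool from outside, world axes, zero at the start; "wrist_torque": the same for the moment, N m; "grip_width": finger opening in m; "gripper_force": force on a finger pad.
Only numpy, scipy, OpenCV 4.12 (cv2) and the standard library are available. Lean on these libraries where they do the work, as an engineer would, in place of code of your own. Each camera call takes 0.05 s, during which the arm holds its last target. There are 200 camera calls.

### The job

Load the pipetting robot's deck: slide one of the two tip boxes fully home into the corner where the back and left fences meet, and then slide the other in beside it, flush against the first box and against the back fence. Once both are home, push the orange-tabbed clamp bar across until it is snug against the row. Keep the boxes flat on the deck all the time, do not lift or tip them, and leave the other things on the bench alone.

Things in the scene. Friction and masses are not known exactly. Their poses are not given: they have to be found in the camera images.
- deck: Fixed grey deck plate, 330 (x) by 500 mm (y). Origin: centre of its underside, on the bench; x points to its back (away from the robot), y to its left. Its flat surface is 12 mm above the origin. Black fences, 20 mm high, 16 mm thick: inner face of the back one at deck x = +145 mm over the whole width, of the left one at deck y = +225 mm. Front and right side open.
- corner (a point): The inner corner of the two fences, on the deck's surface (deck x +145, y +225, z +12 mm); its axes are the deck's.
- tip_box_yellow: Closed white pipette-tip box with an orange-yellow strip on its lid, 0.15 to 0.3 kg, too wide to grasp well: push it. Walls 118 (x) by 82 mm (y), 62 mm high; hinge and catch stand out 2 to 4 mm at back and front, above the fences. Origin: centre of its underside. Starts on the deck, turned up to 0.2 rad from it, touching nothing else. Lid shut and fixed.
- tip_box_blue: Like the yellow one but with a blue strip and slightly smaller: walls 112 (x) by 80 mm (y), 60 mm high. Origin: centre of its underside. One box starts in the left half of the deck, the other right of it with at least 25 mm between; which is which varies.
- clamp_bar (a joint): Travel of the clamp bar toward the left fence (deck +y), in m. A straight silver bar along deck x at the deck's right side, 286 mm long, 16 mm thick, its top 22 mm above the surface. It slides with about 4 N friction and stays where it is left. At 0 its left (contact) face is at deck y = -205 mm; it starts at 0 to 0.03. It touches a tightly packed row at 0.268.
- bar_face (a point): Middle of the bar's left (contact) face, 12.5 mm above the deck's surface, at deck x = 0. Above it an orange push tab, 60 mm long (deck x), 14 mm thick, rises from the bar to 47 mm above the surface. The right face of bar and tab, to push on, is 16 mm to the right (deck -y) of this point.
- swab_box: Bystander on the bench to the left of the deck, to be left alone: a white plastic pack with a red label, 76 x 105 x 42 mm; origin at the centre of its underside.
- tape: Bystander on the bench to the left of the deck, to be left alone: a roll of beige tape lying flat, 66 mm across, 18 mm high; origin at the centre of its underside.
- counter: Bystander on the bench to the right of the deck, to be left alone: a grey hand tally counter, 58 x 60 x 36 mm; origin at the centre of its underside.
Mind the look-alikes: they are no part of the job. What is shaped like the tip_box_yellow but brown is not meant.

How it is judged (in metres and radians):
On the way, in this order (a step that is already met when the one before it is completed fails the run):
1. one tip box is home in the corner, the other not yet packed (((x of tip_box_yellow in the frame of deck above 0.083 m and y of tip_box_yellow in the frame of deck above 0.181 m and angle between the x axis of tip_box_yellow and the x axis of deck, either way round below 0.035 rad) or (x of tip_box_blue in the frame of deck above 0.086 m and y of tip_box_blue in the frame of deck above 0.182 m and angle between the x axis of tip_box_blue and the x axis of deck, either way round below 0.035 rad))), for 0.2 s.
2. the other box is home beside it, before the clamp bar reaches the row ((((x of tip_box_yellow in the frame of deck above 0.083 m and y of tip_box_yellow in the frame of deck above 0.181 m and angle between the x axis of tip_box_yellow and the x axis of deck, either way round below 0.035 rad) and (x of tip_box_blue in the frame of deck above 0.086 m and y of tip_box_blue in the frame of deck above 0.099 m and angle between the x axis of tip_box_blue and the x axis of deck, either way round below 0.035 rad)) or ((x of tip_box_blue in the frame of deck above 0.086 m and y of tip_box_blue in the frame of deck above 0.182 m and angle between the x axis of tip_box_blue and the x axis of deck, either way round below 0.035 rad) and (x of tip_box_yellow in the frame of deck above 0.083 m and y of tip_box_yellow in the frame of deck above 0.1 m and angle between the x axis of tip_box_yellow and the x axis of deck, either way round below 0.035 rad))) and value of joint clamp_bar below 0.258 m), for 0.2 s.
At the end, for the whole second after the job is handed in: Both boxes rest on the deck in a tight row: one in the corner within 3 mm of both fences, the other within 3 mm of the back fence and beside the first (gaps along the row 4 mm in all), both square within 0.035 rad, and the clamp bar within 3 mm of touching a tight row ((((x of tip_box_yellow in the frame of deck above 0.083 m and y of tip_box_yellow in the frame of deck above 0.181 m and angle between the x axis of tip_box_yellow and the x axis of deck, either way round below 0.035 rad) and (x of tip_box_blue in the frame of deck above 0.086 m and y of tip_box_blue in the frame of deck above 0.099 m and angle between the x axis of tip_box_blue and the x axis of deck, either way round below 0.035 rad)) or ((x of tip_box_blue in the frame of deck above 0.086 m and y of tip_box_blue in the frame of deck above 0.182 m and angle between the x axis of tip_box_blue and the x axis of deck, either way round below 0.035 rad) and (x of tip_box_yellow in the frame of deck above 0.083 m and y of tip_box_yellow in the frame of deck above 0.1 m and angle between the x axis of tip_box_yellow and the x axis of deck, either way round below 0.035 rad))) and value of joint clamp_bar above 0.265 m and linear speed of each of tip_box_yellow, tip_box_blue below 0.01 m/s and velocity of joint clamp_bar below 0.01 m/s).
It fails at once if a tip box is lifted off the deck or tipped (height (world z) of any of tip_box_yellow, tip_box_blue above 0.024 m or angle between any of tip_box_yellow, tip_box_blue's own z axis and vertical above 0.15 rad).
It fails at once if a bystander is moved by more than 20 mm (distance of any of swab_box, tape, counter from where it was at the start of the episode above 0.02 m).
It also fails if it takes over 64 s, if anything falls off the work surface, if the arm or the gripper's body presses on something with over 40 N, if the wrist force passes 120 N, or if a joint passes its speed limit or range.

## Working session

There is one attempt and no reset: what is moved stays moved. The work goes in short steps, Python scripts to look and compute and a tool call to move; the robot and the scene stay as the last step left them, time stands still between calls to the robot, and variables do not carry over. Pictures are saved under pics/ and viewed, at most 10 in all, crops included, and the job is handed in when it is done.

Besides the shell and the picture viewer there is one more tool, called by a JSON object that holds its "method" and its "body", one argument or row to a line. move_arm: Moves the arm, as the interface text tells. Its arguments: {"type":"object","properties":{"plan":{"type":"array"},"squeeze":{"type":"number"}},"required":["plan"]}

```bash
ls; mkdir -p pics; cat > h.py <<'E'
import numpy as np, cv2
from rig import env
def K(p):
    f=p["color"].shape[0]/2/np.tan(np.radians(p["fov_y"])/2); return f
def ray(p,px,z):
    f=K(p);d=np.array([(px[0]-p["cx"])/f,(px[1]-p["cy"])/f,1.]);R=np.array(p["R"]);t=np.array(p["t"])
    c=-R.T@t;w=R.T@d; return c+w*(z-c[2])/w[2]
def proj(p,X):
    c=np.array(p["R"])@np.array(X)+np.array(p["t"]);return K(p)*c[:2]/c[2]+[p["cx"],p["cy"]]
def save(p,n): cv2.imwrite("pics/"+n,p["color"][:,:,::-1])
E
python3 - <<'E'
from h import *
np.set_printoptions(precision=3,suppress=True)
s=env.observe();print(s["time_s"],s["position"],s["tool_rot"],s["grip_width"])
a=env.get_image("scene");b=env.get_image("top")
im=np.vstack([a["color"],b["color"]]);
save(a,"scene0.png");save(b,"top0.png")
print(-np.array(b["R"]).T@b["t"],-np.array(a["R"]).T@a["t"])
for n,z in [("corner",.012),("bar_face",.0245),("tip_box_yellow",.012),("tip_box_blue",.012),("deck",0),("counter",0),("tape",0),("swab_box",0)]:
  for p,pn in((a,"scene"),(b,"top")):
    for r in env.tip_of(n,p)[:3]: print(n,pn,r["conf"],np.array(r["pixel"]),ray(p,r["pixel"],z))
E
```

```text
pics
0.0 [ 0.202 -0.511  0.231] [[ 0.93   0.368 -0.   ]
 [ 0.368 -0.93   0.001]
 [ 0.    -0.001 -1.   ]] 0.0856244223969187
[0.435 0.057 1.631] [-0.175 -1.378  1.02 ]
corner scene 0.76 [288.1 187.3] [0.693 0.241 0.012]
corner top 0.69 [232.  168.6] [0.686 0.208 0.012]
corner top 0.57 [263.9 211.4] [0.531 0.097 0.012]
bar_face scene 0.92 [315.5 249.7] [ 0.56  -0.213  0.024]
bar_face top 0.63 [352.9 203.3] [ 0.553 -0.214  0.024]
tip_box_yellow scene 0.65 [271.6 213.3] [0.538 0.084 0.012]
tip_box_yellow top 0.69 [263.8 212.4] [0.528 0.098 0.012]
tip_box_yellow top 0.55 [121.  233.7] [0.463 0.604 0.012]
tip_box_blue scene 0.8 [297.4 235.2] [ 0.556 -0.092  0.012]
tip_box_blue top 0.68 [318.6 201. ] [ 0.564 -0.096  0.012]
deck scene 0.61 [284.7 228.5] [ 0.543 -0.017  0.   ]
deck top 0.9 [295.2 206.7] [ 0.547 -0.014  0.   ]
deck top 0.5 [230.9 168.9] [0.687 0.213 0.   ]
counter scene 0.88 [324.9 308.2] [ 0.452 -0.452  0.   ]
counter top 0.8 [416.3 232.7] [ 0.447 -0.437  0.   ]
tape top 0.6 [179.  235.6] [0.452 0.401 0.   ]
swab_box top 0.89 [180.4 185.6] [0.631 0.395 0.   ]
```

```bash
python3 - <<'E'
import cv2
t=cv2.imread("pics/top0.png")[120:270,190:390];cv2.imwrite("pics/topc.png",cv2.resize(t,(800,600),interpolation=cv2.INTER_CUBIC))
E
```

```text
(no output)
```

View pics/scene0.png

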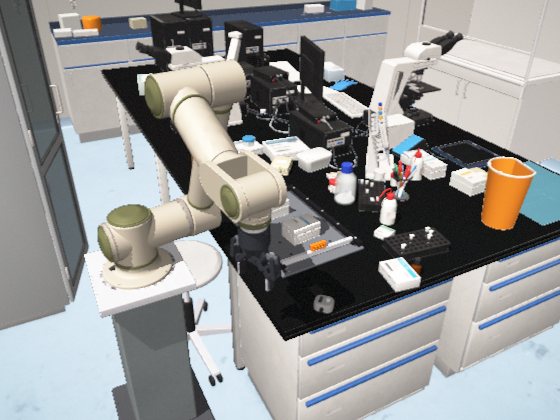

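View pics/topc.png

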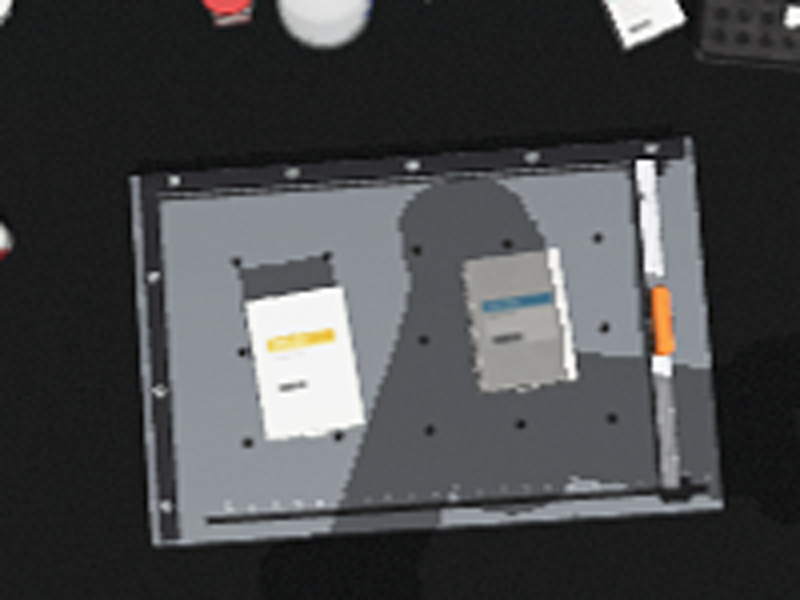

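The scene shows the arm and, behind it, the deck. In the top crop (4x, offset 190,120), the yellow-strip box is at about (305,362) and the blue-strip box at about (515,320). The orange tab is at (661,320), with the fences at the back and left. Candidates for "yellow box": full-image top pixel (264,212) on the deck, and (121,234) off the deck at y=0.6, which is the brown look-alike and is ruled out. I choose the box on the deck.

```bash
cat >> h.py <<'E'
from scipy.optimize import least_squares
def fit(p,px,P):
    P=np.array(P,float)
    def W(v): c,s=np.cos(v[2]),np.sin(v[2]); return np.c_[v[0]+c*P[:,0]-s*P[:,1],v[1]+s*P[:,0]+c*P[:,1],P[:,2]]
    f=lambda v:(np.array([proj(p,X) for X in W(v)])-px).ravel()
    r=least_squares(f,[.55,0,.06],loss="soft_l1"); return r.x,r.fun.reshape(-1,2)
def todeck(D,X): c,s=np.cos(D[2]),np.sin(D[2]);d=np.array(X)[:2]-D[:2];return np.array([c*d[0]+s*d[1],-s*d[0]+c*d[1]])
E
python3 - <<'E'
from h import *
np.set_printoptions(precision=4,suppress=True)
b=env.get_image("top")
c=lambda L:np.array(L)/4+[190-.4,120-.4]
D,r=fit(b,c([(162,197),(155,545),(722,507),(690,138)]),[(.145,.225,.012),(-.165,.25,.012),(-.165,-.25,.012),(.161,-.25,.032)])
print(D,r)
for n,L,a,w,z in[("Y",[(247,300),(340,287),(366,425),(267,440)],.059,.041,.074),("B",[(463,262),(548,250),(567,380),(482,390)],.056,.04,.072)]:
  v,r=fit(b,c(L),[(a,w,z),(a,-w,z),(-a,-w,z),(-a,w,z)]);print(n,v,todeck(D,v),np.degrees(v[2]-D[2]),abs(r).max())
x=ray(b,c([661,320]),.059);print("tab",x,todeck(D,x)); 
E
```

```text
[ 0.5532 -0.0142  0.0504] [[-0.811  -0.3249]
 [-0.6624  0.6349]
 [ 0.3783  0.2691]
 [ 1.3678 -0.6342]]
Y [0.5313 0.0893 0.1383] [-0.0167  0.1044] 5.034871187662152 0.5652771215812322
B [ 0.564  -0.0896  0.112 ] [ 0.007  -0.0759] 3.529246040380363 1.1757260563936711
tab [ 0.5628 -0.2154  0.059 ] [-0.0005 -0.2014]
```

{"method": "move_arm", "body": {
  "plan": [
    [0,0,18.4,43.2,-47.2,8,0],
    [0,0,18.4,43.2,-47.2,8,0],
    [0,0,18.4,43.2,-47.2,8,0],
    [0,0,18.4,43.2,-47.2,8,0],
    [0,0,18.4,43.2,-47.2,8,0]
  ]
}}

```text
time_s: 1.45
position: [0.291, -0.2778, 0.2002]
tool_rot: [[0.998, 0.055, 0.0], [0.055, -0.998, -0.0], [0.0, 0.0, -1.0]]
ft_force: [0.6, -0.8, 0.2]
grip_width: 0.0422
gripper_force: 0.0
```

{"method": "move_arm", "body": {
  "plan": [
    [0,0,0,10,-22.3,5,0],
    [0,0,0,10,-22.3,5,0],
    [0,0,0,10,-22.3,5,0],
    [0,0,0,10,-22.3,5,0],
    [0,0,0,10,-22.3,5,0]
  ]
}}

```text
time_s: 1.95
position: [0.3786, -0.0495, 0.1503]
tool_rot: [[0.998, 0.055, 0.001], [0.055, -0.998, -0.001], [0.001, 0.001, -1.0]]
ft_force: [1.4, -0.9, 0.6]
grip_width: 0.0427
gripper_force: 0.0
```

{"method": "move_arm", "body": {
  "plan": [
    [0,0,0,2,-4.4,1,0],
    [0,0,0,4,-8.8,2,0],
    [0,0,0,6,-13.4,3,0],
    [0,0,0,6,-13.4,7,0],
    [0,0,0,6,-13.4,11,0]
  ]
}}

```text
time_s: 2.45
position: [0.4314, 0.0874, 0.0397]
tool_rot: [[0.998, 0.059, 0.003], [0.059, -0.998, -0.0], [0.003, 0.0, -1.0]]
ft_force: [0.4, -0.6, -0.4]
grip_width: 0.0424
gripper_force: 0.0
```

```bash
python3 - <<'E'
from h import *
a=env.get_image("top");save(a,"top1.png")
s=env.observe();print(s["time_s"],s["position"],s["ft_force"])
t=a["color"][120:270,190:390,::-1];cv2.imwrite("pics/t1c.png",cv2.resize(t,(800,600),interpolation=cv2.INTER_CUBIC))
E
```

```text
2.5 [0.42813293 0.08669491 0.03446079] [-4.08744087 -0.7318544  -5.84442517]
```

View pics/t1c.png

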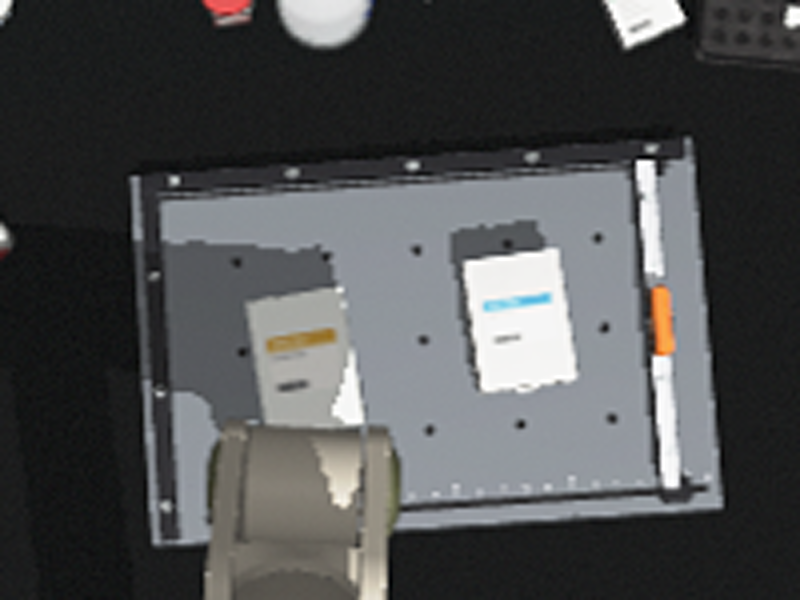

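The arm has arrived in front of the yellow box. In the crop, yellow's lid is still at about (300,360), and blue's corners are (462,259), (560,249), (577,380) and (482,391). Now I push yellow back.

{"method": "move_arm", "body": {
  "plan": [
    [0,0,0,0,0,1.8,0],
    [0,0,0,1.2,0,1.8,0],
    [0,0,0,2.4,0,1.8,0],
    [0,0,0,3.6,0,1.8,0],
    [0,0,0,4.8,0,1.8,0]
  ]
}}

```text
time_s: 3.0
position: [0.4791, 0.0882, 0.0233]
tool_rot: [[0.998, 0.055, -0.0], [0.055, -0.998, -0.0], [-0.0, -0.0, -1.0]]
ft_force: [-1.3, 0.4, -0.4]
grip_width: 0.0429
gripper_force: 0.0
```

{"method": "move_arm", "body": {
  "plan": [
    [0,0,0,1.2,0,0,0],
    [0,0,0,2.4,0,0,0],
    [0,0,0,3.6,0,0,0],
    [0,0,0,4.8,0,0,0],
    [0,0,0,6,0,0,0]
  ]
}}

```text
time_s: 3.5
position: [0.5389, 0.0915, 0.0234]
tool_rot: [[0.998, 0.055, -0.0], [0.055, -0.998, 0.0], [-0.0, -0.0, -1.0]]
ft_force: [-0.5, 0.2, -0.0]
grip_width: 0.0429
gripper_force: 0.0
```

```bash
python3 - <<'E'
from h import *
a=env.get_image("top");b=env.get_image("scene")
s=env.observe();print(s["time_s"],s["position"],s["ft_force"],s["wrist_torque"])
t=a["color"][120:270,190:390,::-1];cv2.imwrite("pics/t2c.png",cv2.resize(t,(800,600),interpolation=cv2.INTER_CUBIC))
E
```

```text
3.6 [0.53991104 0.09137301 0.02335753] [ 0.91875906  0.14146347 -0.33498035] [ 0.00616285  0.01097722 -0.08317466]
```

View pics/t2c.png

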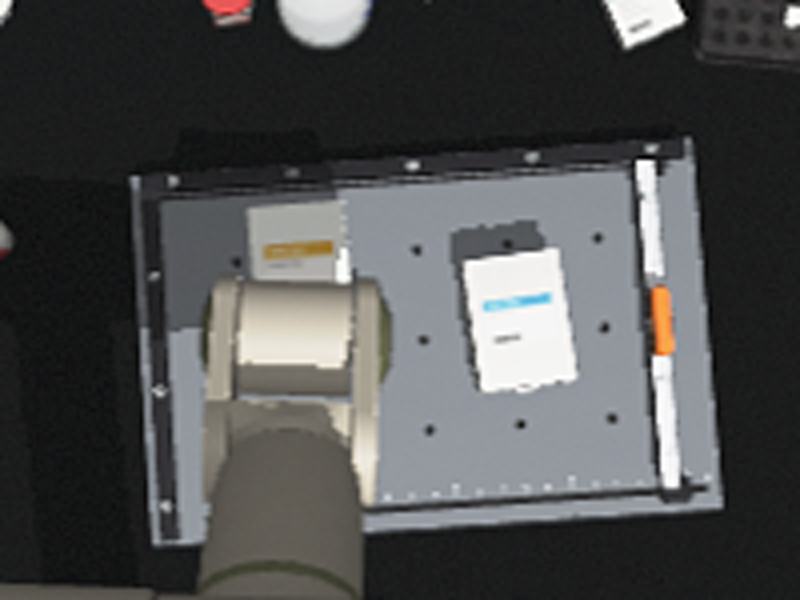

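Yellow's lid back edge now runs at about row 206 (columns 248–340), square to the fence and about 20 mm short of it. I continue slowly.

{"method": "move_arm", "body": {
  "plan": [
    [0,0,0,0.6,0,0,0],
    [0,0,0,1.1,0,0,0],
    [0,0,0,1.5,0,0,0],
    [0,0,0,1.8,0,0,0],
    [0,0,0,2.0,0,0,0]
  ]
}}

```text
time_s: 4.1
position: [0.5586, 0.0929, 0.0223]
tool_rot: [[0.998, 0.056, -0.0], [0.056, -0.998, 0.0], [-0.0, -0.0, -1.0]]
ft_force: [-2.0, 0.4, 0.7]
grip_width: 0.0432
gripper_force: 0.0
```

```bash
cat > look.py <<'E'
from h import *
import sys
a=env.get_image("top");s=env.observe();print(s["time_s"],s["position"],s["ft_force"],s["wrist_torque"])
t=a["color"][120:270,190:390,::-1];cv2.imwrite("pics/"+sys.argv[1],cv2.resize(t,(800,600),interpolation=cv2.INTER_CUBIC))
if len(sys.argv)>2:
  for n,z in (("tip_box_yellow",.012),("tip_box_blue",.012),("bar_face",.0245)):
    for r in env.tip_of(n,a)[:1]: print(n,r["conf"],ray(a,r["pixel"],z),todeck(np.array([.5532,-.0142,.056]),ray(a,r["pixel"],z)))
E
python3 look.py t3.png 1
```

```text
4.15 [0.55883767 0.09287716 0.02229585] [-0.0393749   0.38062664 -0.61396602] [-0.0549213  -0.01657855 -0.01661485]
tip_box_yellow 0.76 [0.63451641 0.10195202 0.012     ] [0.08769005 0.1114186 ]
tip_box_blue 0.88 [ 0.57114344 -0.09096204  0.012     ] [ 0.01361889 -0.07764602]
bar_face 0.97 [ 0.55636661 -0.21250512  0.0245    ] [-0.00793763 -0.1981715 ]
```

{"method": "move_arm", "body": {
  "plan": [
    [0,0,0,0.2,0,0,0],
    [0,0,0,0.4,0,0,0],
    [0,0,0,0.5,0,0,0],
    [0,0,0,0.6,0,0,0],
    [0,0,0,0.6,0,0,0]
  ]
}}

```text
time_s: 4.8
position: [0.5639, 0.0933, 0.0221]
tool_rot: [[0.998, 0.056, -0.001], [0.056, -0.998, 0.0], [-0.001, -0.0, -1.0]]
ft_force: [-5.1, 0.4, 1.9]
grip_width: 0.0422
gripper_force: 0.0
```

{"method": "move_arm", "body": {
  "plan": [
    [0,0,0,0.1,0,0,0],
    [0,0,0,0.2,0,0,0],
    [0,0,0,0.3,0,0,0],
    [0,0,0,0.3,0,0,0],
    [0,0,0,0.3,0,0,0]
  ]
}}

```text
time_s: 5.3
position: [0.5638, 0.0937, 0.0217]
tool_rot: [[0.998, 0.055, -0.008], [0.055, -0.998, 0.0], [-0.008, -0.001, -1.0]]
ft_force: [-17.1, -0.2, 6.8]
grip_width: 0.0427
gripper_force: 0.0
```

```bash
python3 look.py t4.png 1
```

```text
5.35 [0.56385683 0.09368649 0.02171554] [-17.40442342  -0.04078074   6.85194424] [-0.15916046  2.01884597 -0.37796852]
tip_box_yellow 0.96 [0.63185663 0.11122141 0.012     ] [0.08555325 0.12082233]
tip_box_blue 0.9 [ 0.56744123 -0.09895467  0.012     ] [ 0.00947512 -0.08541891]
bar_face 0.93 [ 0.55465858 -0.21035815  0.0245    ] [-0.00952282 -0.19593229]
```

View pics/t4.png

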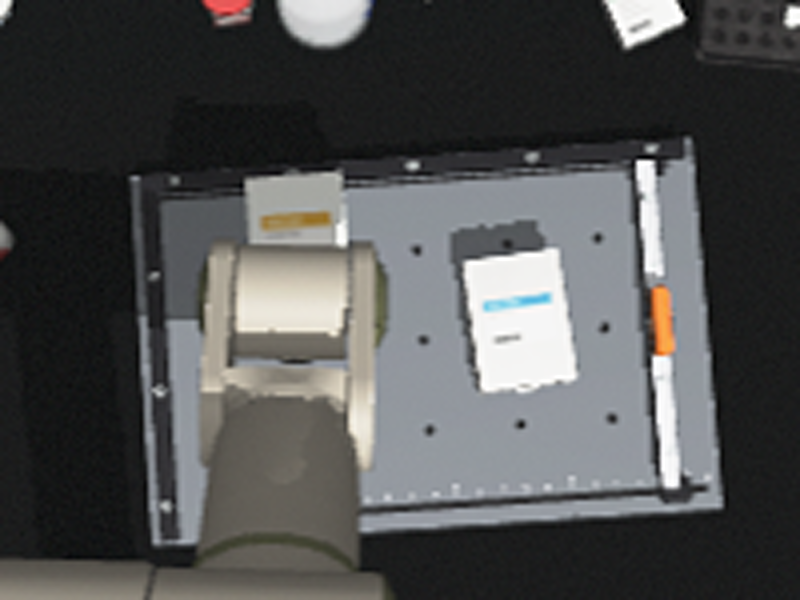

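Yellow is now against the back fence: its lid back edge overlaps the fence line at row about 177, and contact force is 17 N. I go round to the front of blue.

{"method": "move_arm", "body": {
  "plan": [
    [0,0,0,-5,0,0,0],
    [0,0,0,-10,0,0,0],
    [0,0,0,-11,4.5,0,0],
    [0,0,0,-11,9.4,0,0],
    [0,0,0,-11,14.3,0,0]
  ]
}}

```text
time_s: 6.0
position: [0.466, -0.0572, 0.0228]
tool_rot: [[0.998, 0.057, 0.002], [0.057, -0.998, -0.001], [0.002, 0.001, -1.0]]
ft_force: [1.2, -0.1, -0.0]
grip_width: 0.0428
gripper_force: 0.0
```

{"method": "move_arm", "body": {
  "plan": [
    [0,0,0,0,4.1,0,0],
    [0,0,0,1.5,4.1,0,0],
    [0,0,0,3,4.1,0,0],
    [0,0,0,4.2,4.1,0,0],
    [0,0,0,5.4,4.1,0,0]
  ]
}}

```text
time_s: 6.5
position: [0.5227, -0.0939, 0.0224]
tool_rot: [[0.998, 0.055, 0.001], [0.055, -0.998, -0.001], [0.001, 0.001, -1.0]]
ft_force: [-1.2, 0.1, 0.6]
grip_width: 0.0425
gripper_force: 0.0
```

{"method": "move_arm", "body": {
  "plan": [
    [0,0,0,1.2,0,0,0],
    [0,0,0,2.4,0,0,0],
    [0,0,0,3.4,0,0,0],
    [0,0,0,4.2,0,0,0],
    [0,0,0,4.7,0,0,0]
  ]
}}

```text
time_s: 7.0
position: [0.5693, -0.0909, 0.0223]
tool_rot: [[0.998, 0.056, 0.0], [0.056, -0.998, -0.0], [0.0, 0.0, -1.0]]
ft_force: [-0.6, -0.7, 0.3]
grip_width: 0.0429
gripper_force: 0.0
```

{"method": "move_arm", "body": {
  "plan": [
    [0,0,0,0.4,0,0,0],
    [0,0,0,0.7,0,0,0],
    [0,0,0,0.9,0,0,0],
    [0,0,0,1.1,0,0,0],
    [0,0,0,1.3,0,0,0]
  ]
}}

```text
time_s: 7.5
position: [0.5786, -0.0896, 0.0218]
tool_rot: [[0.998, 0.055, -0.008], [0.055, -0.998, 0.002], [-0.008, -0.002, -1.0]]
ft_force: [-22.3, -0.6, 9.8]
grip_width: 0.0429
gripper_force: 0.0
```

```bash
python3 look.py t5.png 1
```

```text
7.55 [ 0.57855262 -0.08955247  0.02179841] [-15.42772361   0.61280284   6.31855977] [-0.05411402  1.93236917 -0.43892438]
tip_box_yellow 0.77 [0.45756466 0.59848846 0.012     ] [-0.0611928  0.6170808]
tip_box_blue 0.78 [ 0.64860482 -0.09169681  0.012     ] [ 0.09091772 -0.08271521]
bar_face 0.89 [ 0.56289317 -0.21899584  0.0245    ] [-0.00178459 -0.20501734]
```

View pics/t5.png

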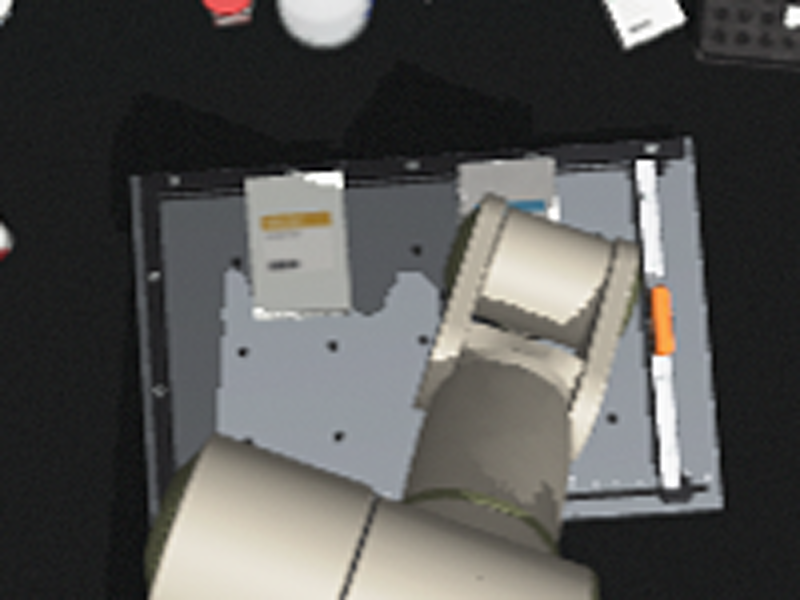

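Both boxes touch the back fence. In the crop, yellow's lid corners are (245,180), (343,172), (351,310) and (254,318), and blue's back-left corner is at (459,165). I now rotate the tool 90° and go between the boxes.

{"method": "move_arm", "body": {
  "plan": [
    [0,0,0,-2,0,0,0],
    [0,0,-8.5,-2,0,-4.5,0],
    [0,0,-17,-2,0,-9,0],
    [0,0,-25.5,0,-3,-9,0],
    [0,0,-34,2,-6.5,-9,0]
  ]
}}

```text
time_s: 8.2
position: [0.5991, -0.0245, 0.1142]
tool_rot: [[0.795, 0.607, 0.004], [0.607, -0.795, -0.001], [0.002, 0.003, -1.0]]
ft_force: [0.1, -0.6, -0.9]
grip_width: 0.043
gripper_force: 0.0
```

{"method": "move_arm", "body": {
  "plan": [
    [0,0,-8.5,2.8,-0.6,0,0],
    [0,0,-17,5.7,-1.2,0,0],
    [0,0,-25.5,5.7,-1.2,0,0],
    [0,0,-34,5.7,-1.2,0,0],
    [0,0,-42.5,5.7,-1.2,0,0]
  ]
}}

```text
time_s: 8.7
position: [0.6363, 0.0202, 0.1122]
tool_rot: [[0.173, 0.985, 0.0], [0.985, -0.173, 0.0], [0.0, 0.0, -1.0]]
ft_force: [-0.2, -0.2, -0.4]
grip_width: 0.0424
gripper_force: 0.0
```

{"method": "move_arm", "body": {
  "plan": [
    [0,0,-7,0,0,0,0],
    [0,0,-13.2,0,0,0,0],
    [0,0,-13.2,0,0,3,0],
    [0,0,-13.2,0,0,6,0],
    [0,0,-13.2,0,0,6,0]
  ]
}}

```text
time_s: 9.2
position: [0.6342, 0.0202, 0.0487]
tool_rot: [[-0.05, 0.999, -0.007], [0.999, 0.05, 0.001], [0.002, -0.007, -1.0]]
ft_force: [-0.1, -0.1, 0.0]
grip_width: 0.0425
gripper_force: 0.0
```

```bash
python3 look.py t6.png 1
```

```text
9.25 [0.63545586 0.01996118 0.05118917] [0.06525864 0.02216928 0.49212016] [-0.00452614 -0.032669    0.00179967]
tip_box_yellow 0.88 [0.452274   0.59809446 0.012     ] [-0.06649722  0.61698354]
tip_box_blue 0.64 [ 0.64962184 -0.09419926  0.012     ] [ 0.09179307 -0.08527065]
bar_face 0.81 [ 0.551929   -0.20678442  0.0245    ] [-0.0120481  -0.19221139]
```

View pics/t6.png

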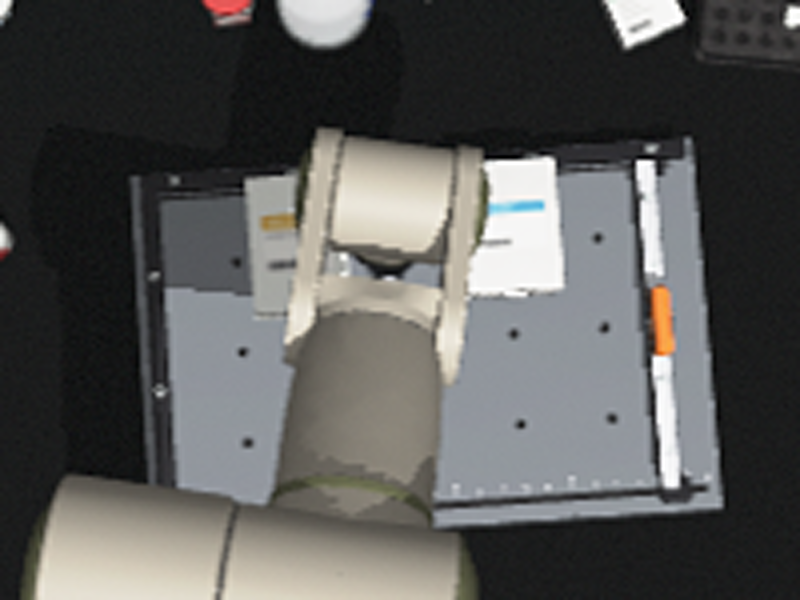

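The tool is between the boxes with its yaw along the deck. I lower it and push yellow left.

{"method": "move_arm", "body": {
  "plan": [
    [0,0,0,0,0,3,0],
    [0,0,0,1.2,0,3,0],
    [0,0,0,2.4,0,3,0],
    [0,0,0,3.4,0,3,0],
    [0,0,0,4.4,0.1,3,0]
  ]
}}

```text
time_s: 9.9
position: [0.6354, 0.065, 0.0237]
tool_rot: [[-0.051, 0.999, 0.002], [0.999, 0.051, -0.0], [-0.001, 0.002, -1.0]]
ft_force: [-1.0, -2.3, 0.3]
grip_width: 0.0431
gripper_force: 0.0
```

{"method": "move_arm", "body": {
  "plan": [
    [0,0,0,1,0.05,0,0],
    [0,0,0,2,0.1,0,0],
    [0,0,0,3,0.15,0,0],
    [0,0,0,4,0.2,0,0],
    [0,0,0,4.6,0.2,0,0]
  ]
}}

```text
time_s: 10.4
position: [0.6347, 0.111, 0.0223]
tool_rot: [[-0.051, 0.999, 0.0], [0.999, 0.051, 0.0], [0.0, 0.0, -1.0]]
ft_force: [-0.1, -1.7, 0.6]
grip_width: 0.0428
gripper_force: 0.0
```

{"method": "move_arm", "body": {
  "plan": [
    [0,0,0,0.4,0,0,0],
    [0,0,0,0.7,0,0,0],
    [0,0,0,1.0,0,0,0],
    [0,0,0,1.2,0,0,0],
    [0,0,0,1.3,0,0,0]
  ]
}}

```text
time_s: 10.9
position: [0.6346, 0.1204, 0.0231]
tool_rot: [[-0.049, 0.999, 0.001], [0.999, 0.049, -0.004], [-0.004, 0.001, -1.0]]
ft_force: [-2.5, -16.9, 6.9]
grip_width: 0.0427
gripper_force: 0.0
```

{"method": "move_arm", "body": {
  "plan": [
    [0,0,0,-3,0,0,0],
    [0,0,0,-3,0,-4.5,0],
    [0,0,0,-5,0,-9,0],
    [0,0,0,-9.8,0,-9,0],
    [0,0,0,-14.7,0,-9,0]
  ]
}}

```text
time_s: 11.4
position: [0.6418, -0.0245, 0.114]
tool_rot: [[-0.052, 0.999, 0.003], [0.999, 0.052, -0.0], [-0.0, 0.003, -1.0]]
ft_force: [0.3, 0.2, -0.4]
grip_width: 0.0426
gripper_force: 0.0
```

{"method": "move_arm", "body": {
  "plan": [
    [0,0,0,-4.8,0,0,0],
    [0,0,0,-9.6,0,0,0],
    [0,0,0,-14.5,0,0,0],
    [0,0,0,-14.5,0,0,0]
  ]
}}

```text
time_s: 11.8
position: [0.6484, -0.1747, 0.1118]
tool_rot: [[-0.044, 0.999, 0.0], [0.999, 0.044, -0.001], [-0.001, 0.0, -1.0]]
ft_force: [-0.5, 0.6, 0.2]
grip_width: 0.043
gripper_force: 0.0
```

```bash
python3 look.py t7.png 1
```

```text
11.85 [ 0.64838165 -0.1715559   0.11179113] [-0.71350095  0.76199961 -1.32760063] [ 0.01225332  0.02013948 -0.01245279]
tip_box_yellow 0.87 [0.62530061 0.18976967 0.012     ] [0.08340391 0.1996144 ]
tip_box_blue 0.83 [ 0.64704295 -0.09801501  0.012     ] [ 0.08900465 -0.08893608]
```

View pics/t7.png

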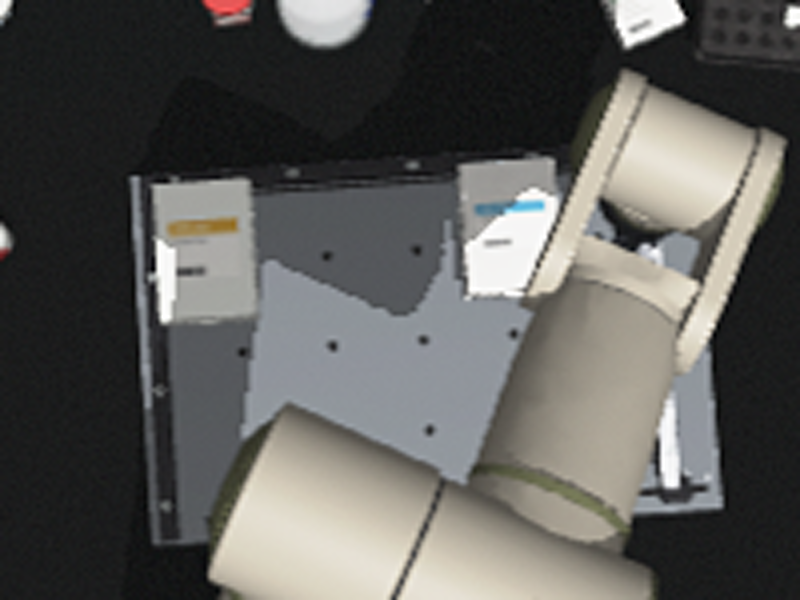

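Yellow has slid along the fence into the corner: its lid corners are now (152,185), (250,179), (257,316) and (161,324), a shift of (-93,+6), which is parallel to the fence. Blue's right lid edge is at about (556–565, 157–288).

```bash
python3 - <<'E'
from h import *
a=env.get_image("top");D=np.array([.5538,-.0142,.052])
c=lambda q:np.array(q)/4+[189.6,119.6]
for q,z in [((556,157),.072),((565,288),.072),((459,164),.072),((467,296),.072),((250,179),.074),((257,316),.074),((152,185),.074),((653,340),.059)]: x=ray(a,c(q),z);print(q,x,todeck(D,x))
print(env.observe()["position"],todeck(D,env.observe()["position"]))
E
```

```text
(556, 157) [ 0.70334113 -0.12853377  0.072     ] [ 0.14339632 -0.12195186]
(565, 288) [ 0.5907029  -0.13280836  0.072     ] [ 0.03068816 -0.12036613]
(459, 164) [ 0.69912237 -0.04561439  0.072     ] [ 0.14349313 -0.03892528]
(467, 296) [ 0.58559352 -0.0495179   0.072     ] [ 0.02991484 -0.03692268]
(250, 179) [0.68975568 0.13334903 0.074     ] [0.143441   0.14028308]
(257, 316) [0.57200394 0.12928643 0.074     ] [0.02563726 0.1423463 ]
(152, 185) [0.68640655 0.21738212 0.074     ] [0.14446415 0.22437666]
(653, 340) [ 0.54584498 -0.20797833  0.059     ] [-0.0180162  -0.19310293]
[ 0.64873076 -0.16719605  0.11230837] [ 0.08685023 -0.15772342]
```

{"method": "move_arm", "body": {
  "plan": [
    [0,0,0,0,0,3,0],
    [0,0,0,0,0,6,0],
    [0,0,0,0,0,8.9,0],
    [0,0,0,1.2,0,8.9,0],
    [0,0,0,2.4,0,8.9,0]
  ]
}}

```text
time_s: 12.55
position: [0.6477, -0.1429, 0.024]
tool_rot: [[-0.051, 0.999, 0.0], [0.999, 0.051, 0.0], [0.0, 0.0, -1.0]]
ft_force: [0.3, -0.2, 1.1]
grip_width: 0.0427
gripper_force: 0.0
```

{"method": "move_arm", "body": {
  "plan": [
    [0,0,0,1,0,0,0],
    [0,0,0,2.2,0,0,0],
    [0,0,0,3.4,0.05,0,0],
    [0,0,0,4.6,0.1,0,0],
    [0,0,0,5.8,0.15,0,0]
  ]
}}

```text
time_s: 13.05
position: [0.6462, -0.0857, 0.0237]
tool_rot: [[-0.05, 0.999, 0.001], [0.999, 0.05, -0.0], [-0.0, 0.001, -1.0]]
ft_force: [-0.9, -1.6, 0.7]
grip_width: 0.0428
gripper_force: 0.0
```

{"method": "move_arm", "body": {
  "plan": [
    [0,0,0,1.2,0,0,0],
    [0,0,0,2.4,0.05,0,0],
    [0,0,0,3.6,0.1,0,0],
    [0,0,0,4.8,0.15,0,0],
    [0,0,0,6,0.2,0,0]
  ]
}}

```text
time_s: 13.55
position: [0.645, -0.0257, 0.0232]
tool_rot: [[-0.05, 0.999, -0.0], [0.999, 0.05, 0.0], [0.0, -0.0, -1.0]]
ft_force: [-0.6, -1.0, 0.2]
grip_width: 0.0427
gripper_force: 0.0
```

```bash
python3 - <<'E'
from h import *
s=env.observe();print(s["time_s"],s["position"],todeck(np.array([.5538,-.0142,.052]),s["position"]),s["ft_force"])
E
```

```text
13.55 [ 0.6449545  -0.02571782  0.02324673] [ 0.09043263 -0.01624014] [-0.56069104 -1.02946546  0.20443521]
```

{"method": "move_arm", "body": {
  "plan": [
    [0,0,0,1.2,0,0,0],
    [0,0,0,2.4,0.05,0,0],
    [0,0,0,3.6,0.1,0,0],
    [0,0,0,4.6,0.1,0,0],
    [0,0,0,5.4,0.1,0,0]
  ]
}}

```text
time_s: 14.05
position: [0.6433, 0.0283, 0.0233]
tool_rot: [[-0.051, 0.999, 0.0], [0.999, 0.051, 0.0], [0.0, 0.0, -1.0]]
ft_force: [-0.4, -0.6, -0.4]
grip_width: 0.0428
gripper_force: 0.0
```

{"method": "move_arm", "body": {
  "plan": [
    [0,0,0,0.5,0,0,0],
    [0,0,0,0.9,0,0,0],
    [0,0,0,1.2,0,0,0],
    [0,0,0,1.4,0,0,0],
    [0,0,0,1.6,0,0,0]
  ]
}}

```text
time_s: 14.55
position: [0.6426, 0.04, 0.0237]
tool_rot: [[-0.05, 0.999, -0.0], [0.999, 0.05, -0.005], [-0.005, -0.0, -1.0]]
ft_force: [-4.6, -23.3, 4.4]
grip_width: 0.043
gripper_force: 0.0
```

```bash
python3 look.py t8.png 1
```

```text
14.6 [0.64257894 0.03999305 0.02377874] [ -2.81377128 -16.72126179   2.15633612] [-2.03904031e+00  4.22773126e-01 -7.35337282e-04]
tip_box_yellow 0.79 [0.63142641 0.17547681 0.012     ] [0.08872013 0.18500109]
tip_box_blue 0.71 [0.63644012 0.09163153 0.012     ] [0.0890331  0.10100662]
bar_face 0.66 [ 0.5559883  -0.21388483  0.0245    ] [-0.00839258 -0.19952787]
```

View pics/t8.png

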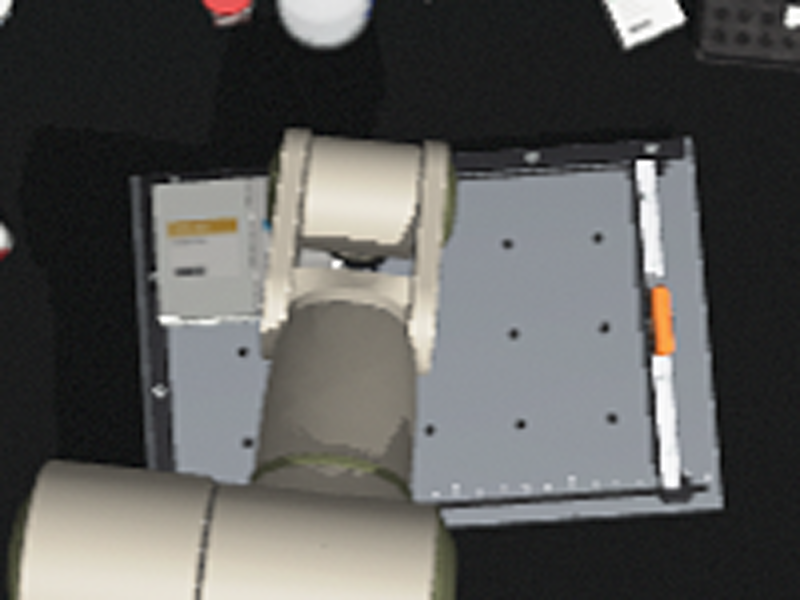

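The row is closed: yellow's lid is at (152–250, 185–320), blue is butted beside it under the arm, and contact force is 17–23 N. Now I go round to the right side of the clamp bar.

{"method": "move_arm", "body": {
  "plan": [
    [0,0,0,-3,0,0,0],
    [0,0,0,-5,-2,-3.5,0],
    [0,0,0,-8,-4,-7,0],
    [0,0,0,-12,-5.5,-7.8,0],
    [0,0,0,-16.5,-7,-7.8,0]
  ]
}}

```text
time_s: 15.25
position: [0.581, -0.1262, 0.1035]
tool_rot: [[-0.051, 0.999, 0.004], [0.999, 0.051, -0.001], [-0.002, 0.004, -1.0]]
ft_force: [0.9, 0.2, 0.3]
grip_width: 0.0425
gripper_force: 0.0
```

{"method": "move_arm", "body": {
  "plan": [
    [0,0,0,-4.7,-0.8,0,0],
    [0,0,0,-9.4,-1.6,0,0],
    [0,0,0,-14.3,-1.8,0,0],
    [0,0,0,-14.3,-1.8,0,0],
    [0,0,0,-14.3,-1.8,0,0]
  ]
}}

```text
time_s: 15.75
position: [0.5698, -0.2697, 0.101]
tool_rot: [[-0.048, 0.999, -0.0], [0.999, 0.048, 0.001], [0.001, -0.0, -1.0]]
ft_force: [-0.5, 0.2, 0.7]
grip_width: 0.0427
gripper_force: 0.0
```

```bash
python3 - <<'E'
from h import *
a=env.get_image("top");s=env.observe();D=np.array([.5538,-.0142,.052]);print(s["time_s"],s["position"],todeck(D,s["position"]),s["ft_force"])
for n,z in (("tip_box_yellow",.012),("tip_box_blue",.012),("bar_face",.0245)):
    for r in env.tip_of(n,a)[:1]: print(n,r["conf"],todeck(D,ray(a,r["pixel"],z)))
t=a["color"][120:270,190:390,::-1];cv2.imwrite("pics/t9.png",cv2.resize(t,(800,600),interpolation=cv2.INTER_CUBIC))
# orange tab
h=cv2.cvtColor(a["color"],cv2.COLOR_RGB2HSV);m=(h[...,0]>5)&(h[...,0]<16)&(h[...,1]>200);m[:150]=0;m[260:]=0;m[:,:330]=0;m[:,380:]=0
y,x=np.nonzero(m);print(len(x),todeck(D,ray(a,(x.mean(),y.mean()),.059)))
E
```

```text
15.8 [ 0.56994738 -0.26853212  0.10112029] [ 0.00290624 -0.25482762] [0.36628542 0.67348952 0.01655178]
tip_box_yellow 0.72 [0.07656195 0.198911  ]
bar_face 0.53 [-0.00130894 -0.19662923]
0 [nan nan]<stdin>:8: RuntimeWarning: Mean of empty slice.
  ret = ret.dtype.type(ret / rcount)
```

View pics/t9.png

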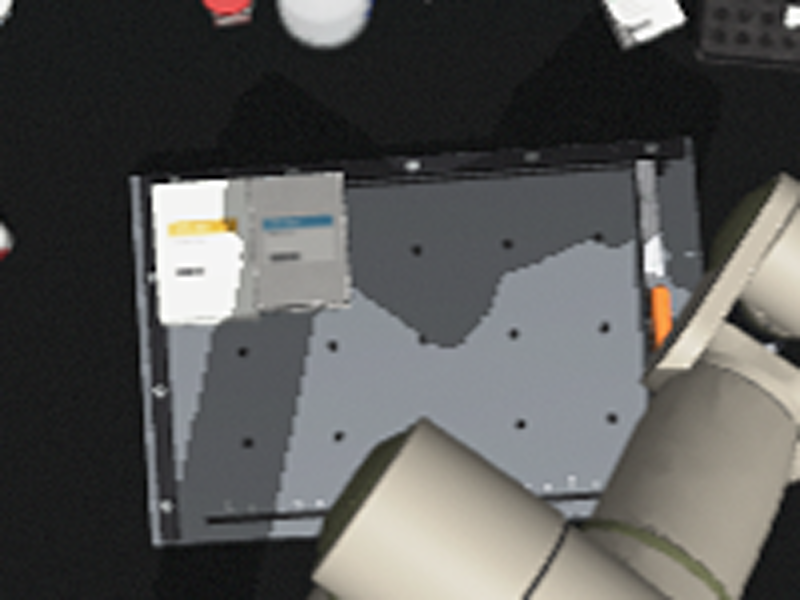

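Ninth top view: yellow (152–240, 180–325) and blue (247–347, 172–310) form a tight row on the back fence. The bar is untouched, with its tab at (661,315). Now I push the bar.

{"method": "move_arm", "body": {
  "plan": [
    [0,0,0,0,0,4,0],
    [0,0,0,0,0,7.8,0],
    [0,0,0,0,0,7.8,0],
    [0,0,0,1.5,0,7.8,0],
    [0,0,0,3,0,7.8,0]
  ]
}}

```text
time_s: 16.45
position: [0.5695, -0.2379, 0.0254]
tool_rot: [[-0.051, 0.999, 0.003], [0.999, 0.051, -0.002], [-0.002, 0.003, -1.0]]
ft_force: [-0.1, 1.1, -0.9]
grip_width: 0.0426
gripper_force: 0.0
```

{"method": "move_arm", "body": {
  "plan": [
    [0,0,0,1,0,0,0],
    [0,0,0,2,0,0,0],
    [0,0,0,3.5,0,0,0],
    [0,0,0,5,0,0,0],
    [0,0,0,6.5,0,0,0]
  ]
}}

```text
time_s: 16.95
position: [0.5659, -0.1733, 0.0241]
tool_rot: [[-0.05, 0.999, 0.002], [0.999, 0.05, -0.001], [-0.001, 0.002, -1.0]]
ft_force: [2.5, -4.9, 2.9]
grip_width: 0.0422
gripper_force: 2.3
```

{"method": "move_arm", "body": {
  "plan": [
    [0,0,0,1.2,0,0,0],
    [0,0,0,2.4,0,0,0],
    [0,0,0,3.6,0,0,0],
    [0,0,0,4.8,0,0,0],
    [0,0,0,6,0,0,0]
  ]
}}

```text
time_s: 17.45
position: [0.5624, -0.1131, 0.0233]
tool_rot: [[-0.05, 0.999, 0.0], [0.999, 0.05, -0.0], [-0.0, 0.0, -1.0]]
ft_force: [2.6, -3.6, 1.6]
grip_width: 0.0428
gripper_force: 2.2
```

{"method": "move_arm", "body": {
  "plan": [
    [0,0,0,1.2,0,0,0],
    [0,0,0,2.4,0,0,0],
    [0,0,0,3.6,0,0,0],
    [0,0,0,4.8,0,0,0],
    [0,0,0,6,0,0,0]
  ]
}}

```text
time_s: 17.95
position: [0.5594, -0.0532, 0.0232]
tool_rot: [[-0.05, 0.999, 0.0], [0.999, 0.05, -0.0], [-0.0, 0.0, -1.0]]
ft_force: [3.7, -4.0, 2.0]
grip_width: 0.0426
gripper_force: 2.2
```

{"method": "move_arm", "body": {
  "plan": [
    [0,0,0,1.2,0,0,0],
    [0,0,0,2.4,0,0,0],
    [0,0,0,3.6,0,0,0],
    [0,0,0,4.6,0,0,0],
    [0,0,0,5.4,0,0,0]
  ]
}}

```text
time_s: 18.45
position: [0.5564, 0.0008, 0.0232]
tool_rot: [[-0.051, 0.999, -0.0], [0.999, 0.051, -0.0], [0.0, -0.0, -1.0]]
ft_force: [3.1, -4.4, 0.5]
grip_width: 0.043
gripper_force: 2.2
```

```bash
python3 - <<'E'
from h import *
s=env.observe();D=np.array([.5538,-.0142,.052]);print(s["time_s"],s["position"],todeck(D,s["position"]),s["ft_force"])
E
```

```text
18.45 [0.55641515 0.00079221 0.02319172] [0.00339086 0.01483602] [ 3.10039854 -4.39547908  0.541987  ]
```

{"method": "move_arm", "body": {
  "plan": [
    [0,0,0,0.5,0,0,0],
    [0,0,0,0.9,0,0,0],
    [0,0,0,1.3,0,0,0],
    [0,0,0,1.6,0,0,0],
    [0,0,0,1.8,0,0,0]
  ]
}}

```text
time_s: 18.95
position: [0.5555, 0.018, 0.0232]
tool_rot: [[-0.05, 0.999, -0.0], [0.999, 0.05, 0.0], [0.0, -0.0, -1.0]]
ft_force: [2.7, -4.0, -0.5]
grip_width: 0.043
gripper_force: 2.0
```

{"method": "move_arm", "body": {
  "plan": [
    [0,0,0,0.1,0,0,0],
    [0,0,0,0.2,0,0,0],
    [0,0,0,0.3,0,0,0],
    [0,0,0,0.4,0,0,0],
    [0,0,0,0.4,0,0,0]
  ]
}}

```text
time_s: 19.45
position: [0.5553, 0.0219, 0.0232]
tool_rot: [[-0.05, 0.999, -0.0], [0.999, 0.05, 0.0], [0.0, -0.0, -1.0]]
ft_force: [2.6, -3.3, -1.3]
grip_width: 0.0423
gripper_force: 1.5
```

{"method": "move_arm", "body": {
  "plan": [
    [0,0,0,0.1,0,0,0],
    [0,0,0,0.2,0,0,0],
    [0,0,0,0.3,0,0,0],
    [0,0,0,0.4,0,0,0],
    [0,0,0,0.4,0,0,0]
  ]
}}

```text
time_s: 19.95
position: [0.5553, 0.0224, 0.0233]
tool_rot: [[-0.05, 0.999, -0.001], [0.999, 0.05, -0.005], [-0.005, -0.001, -1.0]]
ft_force: [-0.3, -23.4, -0.8]
grip_width: 0.0428
gripper_force: 12.1
```

The bar is snug at 23 N. I back off and check.

{"method": "move_arm", "body": {
  "plan": [
    [0,0,0,-0.4,0,0,0],
    [0,0,0,-2,0,0,0],
    [0,0,0,-4.5,0,0,0],
    [0,0,0,-9,0,-2,0],
    [0,0,0,-14,0,-2,0]
  ]
}}

```text
time_s: 20.45
position: [0.5629, -0.1151, 0.0451]
tool_rot: [[-0.053, 0.999, 0.002], [0.999, 0.053, -0.0], [-0.0, 0.002, -1.0]]
ft_force: [1.2, 0.2, -0.2]
grip_width: 0.0428
gripper_force: 0.0
```

{"method": "move_arm", "body": {
  "plan": [
    [0,0,0,-4.5,0,-2,0],
    [0,0,0,-9,0,-4,0],
    [0,0,0,-12,0,-6,0],
    [0,0,0,-12,0,-6,0]
  ]
}}

```text
time_s: 20.85
position: [0.5689, -0.2385, 0.1057]
tool_rot: [[-0.047, 0.999, 0.004], [0.999, 0.047, -0.003], [-0.003, 0.004, -1.0]]
ft_force: [0.4, 0.6, 0.2]
grip_width: 0.0426
gripper_force: 0.0
```

```bash
python3 - <<'E'
from h import *
a=env.get_image("top");D=np.array([.5538,-.0142,.052]);print(env.observe()["ft_force"])
for n,z,zt in (("tip_box_yellow",.012,.074),("tip_box_blue",.012,.072),("bar_face",.0245,.034)):
    for r in env.tip_of(n,a)[:1]: print(n,r["conf"],todeck(D,ray(a,r["pixel"],z)))
    for r in env.outline_of(n,a)[:1]:
        q=cv2.minAreaRect(np.argwhere(r["mask"])[:,::-1].astype(np.float32));B=cv2.boxPoints(q)
        print([todeck(D,ray(a,p,zt)).round(4).tolist() for p in B])
E
```

```text
[-0.6375517   0.1800891   0.43069462]
tip_box_yellow 0.66 [-0.06722614  0.6198399 ]
[[-0.0583, 0.6885], [0.0085, 0.5724], [-0.072, 0.5246], [-0.1382, 0.6402]]
tip_box_blue 0.82 [0.09302197 0.10601915]
[[0.1455, 0.1438], [0.1449, 0.0634], [0.0294, 0.0641], [0.0299, 0.144]]
bar_face 0.86 [-0.0045738  0.0546365]
[[0.1415, 0.0602], [0.1406, 0.041], [-0.0868, 0.0518], [-0.0859, 0.0707]]
```

```bash
python3 -c "
from rig import env
print(env.close_job())"
```

```text
the job is handed in; nothing more can be done
None
```

I slid the yellow box into the corner, set the blue box flush beside it on the back fence, pushed the clamp bar snug against the row (23 N), and handed the job in at about 21 s. The hand-in returned no verdict, and after clamping I re-measured only blue and the bar in the camera image; yellow was last seen home just before that.

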